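# Close the sample mill's screw lid and switch the mill on

### The job

Close the sample mill and start it: set the black screw lid on the steel grinding chamber, turn it backward (counter-clockwise seen from above) until it drops into the start of the thread, then screw it clockwise fully home so that it is level and down on the chamber's rim. Only when the lid is home, flip the power rocker on the sloping front panel to on. Leave the other loose things on the bench where they are.

Things in the scene. Friction and masses are not known exactly. Their poses are not given: they have to be found in the camera images.
- mill: fixed white sample mill, 170 mm deep (x), 110 wide (y); origin 75 mm behind its front edge, on the bench, x to its back, away from the sloping panel. Rear block with flat deck 72 mm high; in front a panel rising 30 deg to the back, from 43 to 72 mm, with the power rocker at its middle. A round steel chamber stands on the deck 42 mm behind the origin.
- chamber_mouth (a point): centre of the chamber's rim, 99 mm above the bench, axes as the mill's. Neck 43 mm across, chamfered rim 27 mm above the deck, three-start thread outside: steel ridges 3 mm high, 52.6 mm across, lead 27 mm a turn. The chamber stands at any angle, so the thread starts are not given by this pose: starts every 120 deg, each at a 28 deg gap, their tops 5 mm below the rim.
- lid: loose black plastic screw lid, 70-170 g, stands open side down; origin: centre of its lower edge, z up. Skirt 62 mm across, 22 high, 18.9 deep inside; on it a round fluted grip 44 mm across, 24 high (total 46). Three lugs inside the skirt. Its lower edge lies 6 to 11.5 mm below the rim while the lugs ride on top of the ridges, 13.5 once dropped in, 18.9 when home on the rim.
- lid_grip (a point): on the lid's axis, 34 mm above its lower edge: middle of the grip. Riding on the ridges the lid rises 4.3 mm per rad turned backward (at most 1.9 rad), then drops 7 mm or more; a 4 mm fall only leaves the top of a stop rib: turn on. Clockwise on top of the ridges a rib blocks it too high. Once dropped it goes home, clockwise, in 1.0 to 1.7 rad, where it binds.
- mill_power (a joint): over-centre rocker in the panel, 38 x 22 mm, hinge across the panel (mill y). 0 = off: the half nearer the panel's lower front edge (marked with a bar) stands up; 0.40 rad = on: that half pressed in. It snaps over at 0.20; about 3 N on the near half starts it.
- power_on_half (a point): point on the face of the rocker's near (bar-marked) half, 13 mm from its hinge, moving with it; axes tilt with the rocker. Pressing it some 5 to 7 mm, straight down or square to the panel, flips the rocker on. Keep a wide fingertip on the downhill side of the hinge (aim several mm downhill of this point), else it also bears on the far half. The rocker stands proud of panel and bezel.
- sample_pot: bystander: sample pot with screw cap, 48 mm across, 61 high; origin under its centre
- weigh_boat: bystander: empty white weigh boat, 68 x 68 x 16 mm; origin under its centre
- scoop: bystander: metal scoop, 175 mm long (y), 42 wide, 42 high; origin under its centre
- spoon: bystander: teaspoon, 138 mm long (x), 28 wide, 12 high; origin under its centre
- marker: bystander: marker pen, 135 mm long (y), 17 thick; origin under its centre

How it is judged (in metres and radians):
On the way, in this order (a step that is already met when the one before it is completed fails the run):
1. the lid sits level on the chamber and has dropped into the start of the thread (its lower edge 12.4 mm or more below the chamber's rim) (z of lid in the frame of chamber_mouth below -0.0124 m and horizontal distance between lid and chamber_mouth below 0.004 m and angle between lid's own z axis and vertical below 0.1 rad), for 0.1 s.
2. the lid is screwed fully home: its lower edge 17.9 mm or more below the rim (18.9 when seated), the rocker still off (z of lid in the frame of chamber_mouth below -0.0179 m and horizontal distance between lid and chamber_mouth below 0.003 m and angle between lid's own z axis and vertical below 0.05 rad and value of joint mill_power below 0.2 rad), for 0.2 s.
3. the rocker is on (value of joint mill_power above 0.35 rad), for 0.1 s.
At the end, for the whole second after the job is handed in: the lid is screwed home on the chamber, level within 3 degrees, its lower edge at least 17.9 mm below the chamber's rim (18.9 mm when seated) and centred within 3 mm, released and at rest; the rocker is on (above 0.35 rad) (z of lid in the frame of chamber_mouth below -0.0179 m and horizontal distance between lid and chamber_mouth below 0.003 m and angle between lid's own z axis and vertical below 0.05 rad and linear speed of lid below 0.01 m/s and value of joint mill_power above 0.35 rad); the robot touches nothing.
It fails at once if the mill is switched on while the lid is not home (value of joint mill_power above 0.2 rad and z of lid in the frame of chamber_mouth above -0.0172 m).
It fails at once if another loose thing on the bench is pushed more than 3 cm from its place (distance of any of sample_pot, weigh_boat, scoop, spoon, marker from where it was at the start of the episode above 0.03 m).
It also fails if it takes over 64 s, if anything falls off the work surface, if the arm or the gripper's body presses on something with over 40 N, if the wrist force passes 120 N, or if a joint passes its speed limit or range.

### The arm

A 6-joint arm with a two-finger parallel gripper is mounted at the origin on a cart in front of the work surface, level with it; the furniture and walls round the work are solid. World frame = base frame: x ahead of the robot, y to its left, z up, the work surface at z = 0. Lengths are in m, angles in degrees, forces in N, time in s.
With the tool pointing down it reaches from about 0.4 to 0.825 m from the base axis. Payload 7 kg.
Tool frame: the origin (TCP) lies between the finger pads; the fingertips stand 25 mm ahead of it and the grasp point (between the pads) lies 6 mm ahead of it; z points along the fingers, y is the line along which they close (so a half turn about z gives the same grasp; the last joint's range is limited). The gripper opens to 88 mm and grips with 3 to 60 N. Pads are 19 mm wide; open, the fingers measure 130 mm over their backs; the gripper's body (78 mm by 193 mm) begins 47 mm behind the grasp point.
Start: joints at [-60.269, 20.546, 0.682, 0, -70.136, -16.507], TCP at [0.154, -0.657, 0.252] pointing down, gripper open.
Joint ranges: [-176.03, 176.03], [-82.01, 121.73], [-58.28, 71.71], [-173.87, 95.51], [-174.79, -0.11], [-173.66, 173.66]. Speed limits (degrees/s): [136.94, 136.94, 172.46, 180, 180, 180].

### API

Orientations are given as [roll, pitch, yaw] about the fixed x, y, z axes, in that order (R = Rz(yaw) Ry(pitch) Rx(roll)).
In Python, from plant import ctrl gives the robot as it stands.
- The arm moves only by the shell command python3 drive.py, which reads ROWS from standard input. ROWS is one flat JSON list of numbers that holds 1 to 8 rows one after another, with no inner brackets; each row has 5 numbers: dx, dy, dz in m, then a turn about the tool's z in degrees, then the finger opening in m; each row is the pose to reach, as a shift and turn from the pose commanded when the command began, along the tool's axes at that moment; what a row does not reach only later rows make up. A row lasts 1/8 s, in which the tool goes at most 0.0625 m and 10.7 degrees, less where a joint would pass 70% of its speed; a pose out of reach is approached as far as the arm can. The fingers move at their own pace and stop on an object; the grip force is fixed at half the most. Time passes only in rows, so rows that do not move let the fingers close. It prints the time, the measured TCP pose, the force, the opening and the grip force at its end. Input that does not fit is refused with a message, and nothing moves.
- ctrl.get_obs(): the state, without advancing time (a new reading comes with each control period).
- ctrl.snapshot(name): name is "side" or "top"; returns a dict with "frame" (480x640x3 uint8, red, green, blue), "z_map" (480x640 float32, m along the optical axis (not along the pixel's ray), 0 where there is no reading), "fovy" (degrees; the focal length in pixels is half the picture's height over the tangent of half this angle, whatever the lens; pixels are square), "cx", "cy" (the principal point, pixels), "k1" (the pictures are not rectified: a ray, as slopes to the right and down, at radius r is drawn at 1 + k1 r^2 times it, then the intrinsics apply), "R" (3x3) and "t" (3): a world point X has camera coordinates R X + t. Camera axes: x right, y down, z forward; pixel columns grow to the right and rows downward; lengths in m; the calibration is good to about 2 mm. A picture is of the moment at which its call begins.
- ctrl.close_job(): hands the job in; it is judged then, once.
The state is a dict: "clock": time; "joint_pos": joint angles; "qvel": joint speeds; "tau": joint torques, N m; "tool_pos": TCP position; "orientation": TCP orientation; "force": force on the tool from outside, world axes, zero at the start; "moment": the same for the moment, N m; "opening": finger opening in m; "gripper_force": force on a finger pad.
Only numpy, scipy, OpenCV 4.12 (cv2) and the standard library are available. Lean on these libraries where they do the work, as an engineer would, in place of code of your own. Each camera call takes 0.05 s, during which the arm holds its last target. There are 200 camera calls.

## Working session

There is one attempt and no reset: what is moved stays moved. The work goes in short steps, Python scripts to look and compute and a shell command to move; the robot and the scene stay as the last step left them, time stands still between calls to the robot, and variables do not carry over. Pictures are saved under pics/ and viewed, at most 10 in all, crops included, and the job is handed in when it is done.

```bash
ls; mkdir -p pics; cat > h.py <<'E'
import numpy as np, cv2, json
from plant import ctrl
def snap(name,tag):
    s=ctrl.snapshot(name); cv2.imwrite(f'pics/{tag}.png',s['frame'][:,:,::-1]); np.savez(f'pics/{tag}.npz',**s); return s
def K(s):
    f=240/np.tan(np.radians(float(s['fovy']))/2); return f
def ray(s,u,v):
    f=K(s); d=np.array([(u-s['cx'])/f,(v-s['cy'])/f],float); r=d.copy()
    for _ in range(20): r=d/(1+s['k1']*(r@r))
    return np.array([r[0],r[1],1.])
def pt(s,u,v,z=None):
    """z None: depth map; else intersect plane height z"""
    d=s['R'].T@ray(s,u,v); o=-s['R'].T@s['t']
    if z is None: return o+d*float(s['z_map'][int(round(v)),int(round(u))])
    return o+d*(z-o[2])/d[2]
def proj(s,X):
    c=s['R']@np.asarray(X)+s['t']; p=c[:2]/c[2]; p=p*(1+s['k1']*(p@p)); return p*K(s)+[s['cx'],s['cy']]
def cloud(s):
    f=K(s); v,u=np.mgrid[0:480,0:640].astype(float); a=(u-s['cx'])/f;b=(v-s['cy'])/f; x,y=a,b
    for _ in range(20):
        q=1+s['k1']*(x*x+y*y); x,y=a/q,b/q
    z=s['z_map']; P=np.stack([x*z,y*z,z],-1); return (P-s['t'])@s['R']
E
python3 - <<'E'
from h import *
np.set_printoptions(precision=4,suppress=True)
for n in ("top","side"):
    s=snap(n,n+'0'); print(n,s['fovy'],s['cx'],s['cy'],s['k1'],-s['R'].T@s['t'],s['R'].tolist(),(s['z_map']>0).mean())
print(ctrl.get_obs())
E
```

```text
drive.py
pics
plant.py
top 52.56873709437286 319.53340578369404 243.90424706477285 -0.08231181670362059 [ 0.3946 -0.1528  0.9352] [[0.015285763934661077, -0.9998814771873774, 0.001837661155362992], [-0.9866111477438015, -0.015381296963726317, -0.16236335439800503], [0.1623723762485243, 0.0006687909253107488, -0.9867293266900025]] 0.9960026041666666
side 48.71388922604965 316.9558808937727 240.2341836414203 -0.06717298071156974 [ 0.5706 -1.1094  0.4964] [[0.997526243744139, 0.06998151046286916, 0.006631834968066998], [0.03367152174387362, -0.3928712567641488, -0.9189768246435871], [-0.06170592893037256, 0.9169268039499627, -0.3942557729862003]] 0.995947265625
{'clock': 0.1, 'joint_pos': array([-60.2693,  20.5873,   0.6377,  -0.0181, -70.134 , -16.5062]), 'qvel': array([ 0.0078, -0.1538,  0.1144,  0.0651, -0.0938,  0.0741]), 'tau': array([ -0.0018, -58.4163,  29.3752,   7.0155,   0.0102,  -0.0001]), 'tool_pos': array([ 0.1543, -0.6567,  0.2507]), 'orientation': array([ 179.915 ,   -0.0074, -166.7816]), 'force': array([-0.2461, -0.631 ,  0.3499]), 'moment': array([ 0.0439, -0.0285,  0.0277]), 'gripper_force': 0.0, 'opening': 0.08780996805066753}
```
View pics/top0.png

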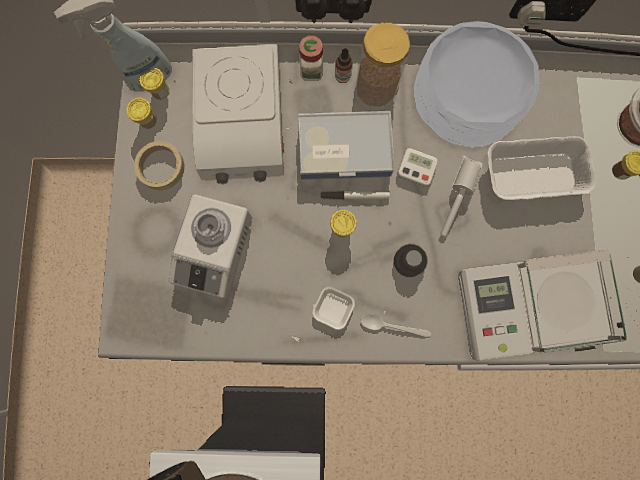

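View pics/side0.png

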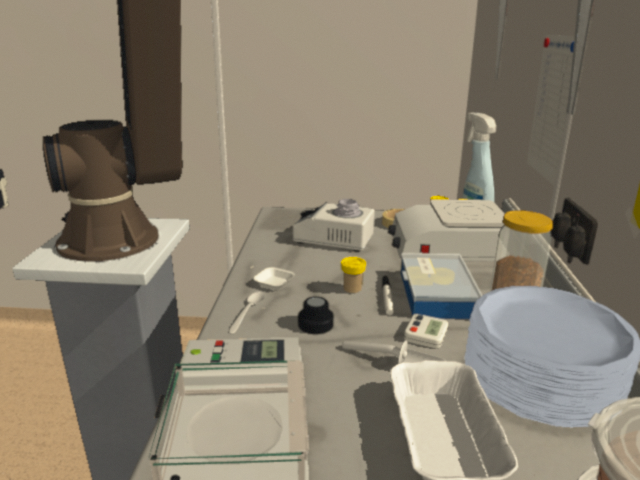

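The top view shows the lid at about (410,261), the chamber at (211,228) and the rocker at (198,276). The side view shows the lid at (316,315) and the chamber at (347,208). Next I measure them from the depth in both views.

```bash
python3 - <<'E'
from h import *
np.set_printoptions(precision=4,suppress=True)
def L(n): return dict(np.load(f'pics/{n}.npz'))
def circ(P):
    A=np.c_[2*P[:,:2],np.ones(len(P))]; x=np.linalg.lstsq(A,(P[:,:2]**2).sum(1),rcond=None)[0]; return x[:2],np.sqrt(x[2]+x[:2]@x[:2])
for n,lid,ch in (('top0',(410,261),(211,228)),('side0',(316,315),(347,208))):
    s=L(n); C=cloud(s); 
    print(n,'depth pts lid',pt(s,*lid),'ch',pt(s,*ch))
    for nm,uv,w in (('lid',lid,30),('ch',ch,25)):
        u,v=uv; B=C[v-w:v+w,u-w:u+w].reshape(-1,3)
        print(nm,'z hist',np.histogram(B[:,2],bins=np.arange(-.01,.12,.005))[0])
        if nm=='lid':
            for lo,hi in ((.041,.052),(.018,.026),(.008,.016)):
                Q=B[(B[:,2]>lo)&(B[:,2]<hi)]; 
                if len(Q)>8:print(lo,len(Q),Q.min(0),Q.max(0),(Q.min(0)+Q.max(0))/2,Q[:,2].mean())
        else:
            Q=B[(B[:,2]>.092)]; 
            if len(Q)>8:print('rim',len(Q),Q.min(0),Q.max(0),(Q.min(0)+Q.max(0))/2,np.median(Q[:,2]),circ(Q))
# deck: region of mill
s=L('top0'); C=cloud(s); m=(np.abs(C[...,2]-.072)<.004); m[:190]=0;m[310:]=0;m[:,:165]=0;m[:,255:]=0
print(m.sum()); ys,xs=np.where(m); P=C[m]; r=cv2.minAreaRect((P[:,:2]*1000).astype(np.float32)); print(r,np.median(P[:,2]))
for nm,p,sc in (('a',(165,185,255,310),5),):
    im=s['frame'][p[1]:p[3],p[0]:p[2],::-1]; a=cv2.resize(im,None,fx=4.6,fy=4.6,interpolation=cv2.INTER_CUBIC)
s2=L('side0'); b=s2['frame'][190:250,285:385,::-1]; b=cv2.resize(b,None,fx=3.8,fy=3.8,interpolation=cv2.INTER_CUBIC)
c=np.zeros((575,800,3),np.uint8); c[:a.shape[0],:a.shape[1]]=a; c[:b.shape[0],414:414+b.shape[1]]=b[:, :386]; cv2.imwrite('pics/c1.png',c); print(a.shape,b.shape)
E
```

```text
top0 depth pts lid [ 0.5117 -0.3203  0.0445] ch [0.5615 0.0438 0.0791]
lid z hist [   6 1504 1199   23   12   76  291   20   10   11  159  271    1    0
    0    0    0    0    0    0    0    0    0    0    0]
0.041 425 [ 0.4967 -0.3488  0.041 ] [ 0.5402 -0.3056  0.0502] [ 0.5185 -0.3272  0.0456] 0.04556037520240188
0.018 360 [ 0.4878 -0.3576  0.0181] [ 0.5478 -0.2956  0.0258] [ 0.5178 -0.3266  0.022 ] 0.021598765298218962
0.008 23 [ 0.4871 -0.3384  0.0082] [ 0.5327 -0.2955  0.0157] [ 0.5099 -0.3169  0.012 ] 0.011446980590315408
ch z hist [   0   24   10    0    0    0    0    0    0    0    0    0    0    0
    4  173 1573  259   82  107  127  112   23    0    0]
rim 210 [ 0.3946 -0.1528  0.092 ] [0.5878 0.0708 0.9352] [ 0.4912 -0.041   0.5136] 0.09708338497474434 (array([ 0.4876, -0.0429]), np.float64(0.1190019172727411))
side0 depth pts lid [ 0.5186 -0.3468  0.0323] ch [0.562  0.0235 0.0911]
lid z hist [   0 1237 1197   91  110  108  238   67   67   64  192  221    0    0
    0    0    0    0    0    0    0    0    0    0    0]
0.041 390 [ 0.4792 -0.4537  0.041 ] [ 0.5373 -0.3076  0.0484] [ 0.5083 -0.3806  0.0447] 0.04484348289327098
0.018 303 [ 0.4849 -0.3587  0.0181] [ 0.5452 -0.3077  0.0259] [ 0.515  -0.3332  0.022 ] 0.0215402799770682
0.008 175 [ 0.4849 -0.3995  0.0081] [ 0.5688 -0.197   0.016 ] [ 0.5269 -0.2983  0.012 ] 0.012174134831528807
ch z hist [  0   0   0   0   0   2   3   6   7  14  44  84 101 103 101 136 560  47
  50  59  79  80   2   0   0]
rim 135 [ 0.5367 -1.1094  0.092 ] [0.5869 0.0687 0.4964] [ 0.5618 -0.5204  0.2942] 0.09632333882574835 (array([ 0.5669, -0.5317]), np.float64(0.5750016494888288))
3393
((546.6196899414062, 50.577659606933594), (109.20532989501953, 141.46922302246094), 75.07345581054688) 0.07181423358006271
(575, 414, 3) (228, 380, 3)
```

View pics/c1.png

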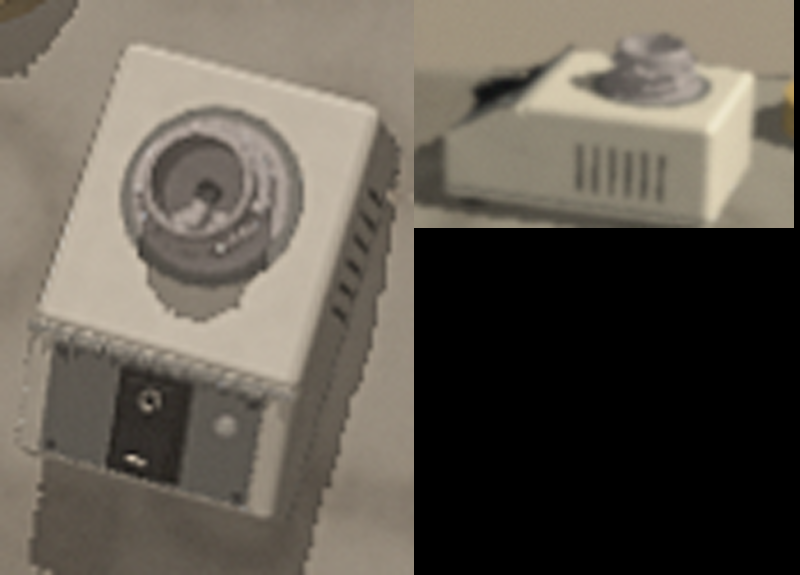

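The crop (4.6x, origin 165,185) shows the deck corners at crop px (135,45), (377,103), (292,388) and (35,320). The rocker runs from (148,400) to the bar at (134,459). I refine the positions with robust fits on both depth clouds.

```bash
python3 - <<'E'
from h import *
from scipy.optimize import least_squares
np.set_printoptions(precision=4,suppress=True)
def L(n): return dict(np.load(f'pics/{n}.npz'))
s=L('top0')
g=lambda x,y,z:pt(s,165+(x-2)/4.6,185+(y-2)/4.6,z)
c=[g(*p,.072) for p in ((135,45),(377,103),(292,388),(35,320))]
print(np.array(c)); bl,br,fr,fl=c
print('w',np.linalg.norm(bl-br),np.linalg.norm(fl-fr),'d',np.linalg.norm(bl-fl),np.linalg.norm(br-fr))
ex=(bl-fl)+(br-fr); ex/=np.linalg.norm(ex); ey=(bl-br)+(fl-fr);ey/=np.linalg.norm(ey)
print('yaw',np.degrees(np.arctan2(ex[1],ex[0])),np.degrees(np.arctan2(-ey[0],ey[1])))
cen=sum(c)/4; print('deck centre',cen,'chamber pred',cen+ex*.007)
print('bar',g(134,459,.048),'ring',g(148,400,.06), 'dep',pt(s,165+134/4.6,185+459/4.6),pt(s,165+148/4.6,185+400/4.6))
# rim & lid circle fits
ring=lambda P,r,x0: least_squares(lambda c:np.maximum(np.hypot(*(P[:,:2]-c).T)-r,0)+np.maximum(-0,0),x0,loss='soft_l1',f_scale=.001).x
def ext(P,r,x0):  # edge points: convex hull, fixed radius fit
    h=cv2.convexHull((P[:,:2]*1e4).astype(np.float32))[:,0]/1e4
    o=least_squares(lambda c:np.hypot(*(h-c).T)-r,x0,loss='soft_l1',f_scale=.001); return o.x,np.abs(o.fun).mean(),len(h)
for n in('top0','side0'):
    q=L(n); C=cloud(q).reshape(-1,3)
    for nm,x0,lo,hi,r,rad in (('grip top',(.517,-.327),.0435,.050,.022,.035),('skirt',(.517,-.327),.018,.025,.031,.04),('rim',(.566,.044),.0955,.103,.0215,.035),('thread',(.566,.044),.085,.094,.0263,.035)):
        P=C[(C[:,2]>lo)&(C[:,2]<hi)&(np.hypot(*(C[:,:2]-x0).T)<rad)]
        if len(P)>6: print(n,nm,len(P),np.median(P[:,2]),ext(P,r,x0),(P.min(0)+P.max(0))[:2]/2,(P.max(0)-P.min(0))[:2])
E
```

```text
[[ 0.6255  0.0806  0.072 ]
 [ 0.603  -0.0178  0.072 ]
 [ 0.4887  0.0108  0.072 ]
 [ 0.5138  0.1137  0.072 ]]
w 0.10093594747900604 0.10588465299484494 d 0.11658144474872169 0.11776967630598206
yaw -15.294033149127863 -13.312131586803787
deck centre [0.5578 0.0468 0.072 ] chamber pred [0.5645 0.045  0.072 ]
bar [0.4618 0.0776 0.048 ] ring [0.4843 0.0702 0.06  ] dep [0.4601 0.0736 0.0601] [0.4825 0.0669 0.0697]
top0 grip top 373 0.045896091768503885 (array([ 0.5178, -0.3268]), np.float64(0.0008193669742656265), 21) [ 0.5183 -0.327 ] [0.0432 0.0429]
top0 skirt 355 0.021562877684506092 (array([ 0.5181, -0.3268]), np.float64(0.0002939714497092556), 36) [ 0.5178 -0.3266] [0.06  0.062]
top0 rim 124 0.09835613530775245 (array([0.5635, 0.046 ]), np.float64(0.0010039092925313953), 17) [0.5643 0.0479] [0.0421 0.0454]
top0 thread 218 0.09009521256281282 (array([0.5649, 0.046 ]), np.float64(0.0009432152177502114), 29) [0.5642 0.0461] [0.0505 0.0516]
side0 grip top 262 0.0458733682905753 (array([ 0.5154, -0.3282]), np.float64(0.0007157778471494083), 16) [ 0.5155 -0.3287] [0.0409 0.0422]
side0 skirt 288 0.021445279998274728 (array([ 0.5153, -0.3284]), np.float64(0.0003570107558777161), 21) [ 0.515  -0.3332] [0.0603 0.051 ]
side0 rim 73 0.09722878880052532 (array([0.5611, 0.0449]), np.float64(0.0009273214603253467), 20) [0.5613 0.0454] [0.0416 0.0466]
side0 thread 129 0.0904772780984185 (array([0.5607, 0.0423]), np.float64(0.0007918957867390616), 16) [0.5616 0.0439] [0.051  0.0517]
```

```bash
cat >> h.py <<'E'
from scipy.spatial.transform import Rotation as Ro
def togo(x,y,z,yaw=None):
    o=ctrl.get_obs(); R=Ro.from_euler('xyz',o['orientation'],degrees=True).as_matrix()
    d=R.T@(np.array([x,y,z])-o['tool_pos']); t=0 if yaw is None else -((yaw-o['orientation'][2]+180)%360-180)
    print('pos',o['tool_pos'].round(4),'rpy',o['orientation'].round(1),'j6',o['joint_pos'][5].round(1),'go',d.round(4),'turn',round(t,1),'clock',o['clock'],'F',o['force'].round(1))
E
python3 -c "
from h import *
togo(.5167,-.3276,.15)"
echo '[-0.055,0.03,0.01,0,0.088,-0.11,0.06,0.02,0,0.088,-0.165,0.09,0.03,0,0.088,-0.22,0.12,0.045,0,0.088,-0.275,0.15,0.06,0,0.088,-0.33,0.18,0.075,0,0.088,-0.385,0.21,0.09,0,0.088,-0.428,0.238,0.1,0,0.088]' | python3 drive.py
echo '[0,0,0,0,0.088,0,0,0,0,0.088,0,0,0,0,0.088]' | python3 drive.py
python3 -c "
from h import *
togo(.5167,-.3276,.051)"
```

```text
pos [ 0.1543 -0.6567  0.2507] rpy [ 179.9   -0.  -166.8] j6 -16.5 go [-0.4281  0.2374  0.101 ] turn 0 clock 0.1 F [-0.2 -0.6  0.3]
clock: 1.1
tool_pos: [0.5175, -0.3261, 0.1508]
orientation: [180.0, -0.0, -166.8]
force: [0.5, -0.5, -0.1]
opening: 0.0876
gripper_force: 0.0
clock: 1.48
tool_pos: [0.5157, -0.3285, 0.1519]
orientation: [-180.0, 0.0, -166.8]
force: [-0.7, -0.5, -0.1]
opening: 0.0875
gripper_force: 0.0
pos [ 0.5157 -0.3285  0.1519] rpy [-180.     0.  -166.8] j6 -62.6 go [-0.0012  0.0007  0.1009] turn 0 clock 1.475 F [-0.7 -0.5 -0.1]
```

```bash
echo '[0,0,0.04,0,0.088,0,0,0.07,0,0.088,0,0,0.09,0,0.088,0,0,0.1,0,0.088,0,0,0.1,0,0.088,0,0,0.1,0,0.088]' | python3 drive.py
python3 -c "
from h import *
s=snap('top','t1'); p=proj(s,[.5167,-.3276,.046]).astype(int); q=snap('side','s1'); r=proj(q,[.5167,-.3276,.046]).astype(int)
f=lambda im,c:cv2.resize(im['frame'][c[1]-50:c[1]+50,c[0]-50:c[0]+50,::-1],(400,400),interpolation=cv2.INTER_CUBIC)
cv2.imwrite('pics/c2.png',np.hstack([f(s,p),f(q,r)]));print(p,r); togo(.5167,-.3276,.051)"
```

```text
clock: 2.22
tool_pos: [0.5169, -0.3282, 0.0527]
orientation: [-180.0, 0.1, -166.8]
force: [0.6, -0.5, -0.2]
opening: 0.0876
gripper_force: 0.0
[414 258] [315 302]
pos [ 0.5169 -0.328   0.0527] rpy [-1.799e+02  1.000e-01 -1.668e+02] j6 -62.7 go [0.0002 0.0004 0.0017] turn 0 clock 2.325 F [-0.5 -0.1  0.7]
```

View pics/c2.png

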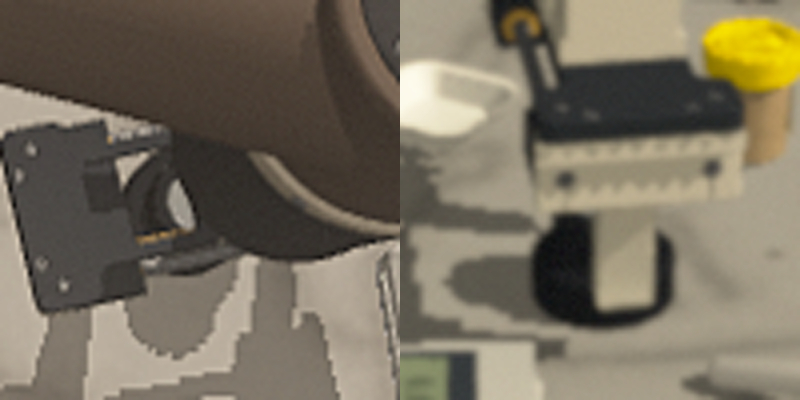

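The pictures show the fingers straddling the lid. The near finger appears shifted to the right by the amount the 13° yaw predicts. I close the fingers.

```bash
echo '[0,0,0.001,0,0.04,0,0,0.001,0,0.03,0,0,0.001,0,0.03,0,0,0.001,0,0.03,0,0,0.001,0,0.03,0,0,0.001,0,0.03,0,0,0.001,0,0.03,0,0,0.001,0,0.03]' | python3 drive.py
echo '[0,0,-0.04,0,0.03,0,0,-0.08,0,0.03,0,0,-0.12,0,0.03,0,0,-0.13,0,0.03,0,0,-0.13,0,0.03]' | python3 drive.py
python3 -c "
from h import *
togo(.563,.045,.18)"
```

```text
clock: 3.32
tool_pos: [0.5164, -0.3276, 0.0506]
orientation: [180.0, -0.0, -166.8]
force: [-1.0, 0.2, -0.0]
opening: 0.0433
gripper_force: 30.0
clock: 3.95
tool_pos: [0.5164, -0.3276, 0.1808]
orientation: [-180.0, 0.1, -166.8]
force: [-0.1, -0.3, -1.2]
opening: 0.0434
gripper_force: 30.0
pos [ 0.5164 -0.3276  0.1808] rpy [-1.800e+02  1.000e-01 -1.668e+02] j6 -62.7 go [-0.1305  0.352   0.0009] turn 0 clock 3.95 F [-0.1 -0.3 -1.2]
```

```bash
echo '[-0.016,0.044,0,0,0.03,-0.033,0.088,0,0,0.03,-0.049,0.132,0,0,0.03,-0.065,0.176,0,0,0.03,-0.082,0.22,0,0,0.03,-0.098,0.264,0,0,0.03,-0.114,0.308,0,0,0.03,-0.13,0.352,0,0,0.03]' | python3 drive.py
echo '[0,0,0.01,0,0.03,0,0,0.015,0,0.03,0,0,0.015,0,0.03,0,0,0.015,0,0.03]' | python3 drive.py
python3 - <<'E'
from h import *
from scipy.optimize import least_squares
togo(.5624,.0451,.165)
q=snap('side','s2'); t=snap('top','t2')
r=proj(q,[.5624,.0451,.11]).astype(int); p=proj(t,[.5624,.0451,.13]).astype(int)
f=lambda im,c:cv2.resize(im['frame'][c[1]-40:c[1]+40,c[0]-40:c[0]+40,::-1],(400,400),interpolation=cv2.INTER_CUBIC)
cv2.imwrite('pics/c3.png',np.hstack([f(t,p),f(q,r)])); print(p,r)
def ext(P,r,x0):
    h=cv2.convexHull((P[:,:2]*1e4).astype(np.float32))[:,0]/1e4
    o=least_squares(lambda c:np.hypot(*(h-c).T)-r,x0,loss='soft_l1',f_scale=.001); return o.x,np.abs(o.fun).mean(),len(h)
x0=(.5624,.0451)
for n,s in(('top',t),('side',q)):
    C=cloud(s).reshape(-1,3)
    for lo,hi in ((.113,.12),(.12,.128),(.128,.136),(.133,.139)):
        P=C[(C[:,2]>lo)&(C[:,2]<hi)&(np.hypot(*(C[:,:2]-x0).T)<.036)]
        if len(P)>6: print(n,lo,len(P),ext(P,.031,x0),P.min(0),P.max(0))
E
```

```text
clock: 4.95
tool_pos: [0.5614, 0.046, 0.1786]
orientation: [-180.0, -0.2, -166.8]
force: [-0.3, 0.8, -1.0]
opening: 0.0434
gripper_force: 30.0
clock: 5.45
tool_pos: [0.5624, 0.0438, 0.1655]
orientation: [-180.0, -0.0, -166.8]
force: [0.1, -0.1, 0.1]
opening: 0.0431
gripper_force: 30.0
pos [0.5624 0.0438 0.1655] rpy [-180.    -0.  -166.8] j6 -101.2 go [-0.0003  0.0012  0.0005] turn 0 clock 5.45 F [ 0.1 -0.1  0.1]
[203 221] [347 197]
top 0.113 13 (array([0.56470194, 0.04575764]), np.float64(0.00023277056497971444), 9) [0.53416431 0.01753198 0.11425053] [0.55249263 0.05072182 0.11971407]
top 0.12 25 (array([0.56464873, 0.04520468]), np.float64(0.00014977210171930656), 12) [0.53356979 0.01807133 0.12008166] [0.54971506 0.05579791 0.12751964]
top 0.128 59 (array([0.56493143, 0.04444925]), np.float64(0.0008971412996001666), 13) [0.53318195 0.01976663 0.12820004] [0.54811391 0.06468623 0.13597229]
top 0.133 146 (array([0.56497738, 0.04426009]), np.float64(0.000876591496801592), 15) [0.53318195 0.02056643 0.13306145] [0.54729384 0.06735381 0.13895189]
side 0.113 50 (array([0.56037027, 0.04291368]), np.float64(0.00040224162739194646), 10) [0.53157367 0.01170178 0.11443739] [0.59048281 0.03724089 0.11985489]
side 0.12 96 (array([0.56042041, 0.04237201]), np.float64(0.0005450931947075799), 16) [0.53138976 0.01158945 0.12012648] [0.59026124 0.03660403 0.12791226]
side 0.128 102 (array([0.56056463, 0.04166476]), np.float64(0.0009449705535520372), 17) [0.5308701  0.01023894 0.12804247] [0.59002646 0.06012774 0.13597256]
side 0.133 112 (array([0.56122502, 0.04199101]), np.float64(0.0007132693768730256), 13) [0.5308701  0.01023894 0.13311124] [0.58981025 0.06180069 0.13894862]
```

View pics/c3.png

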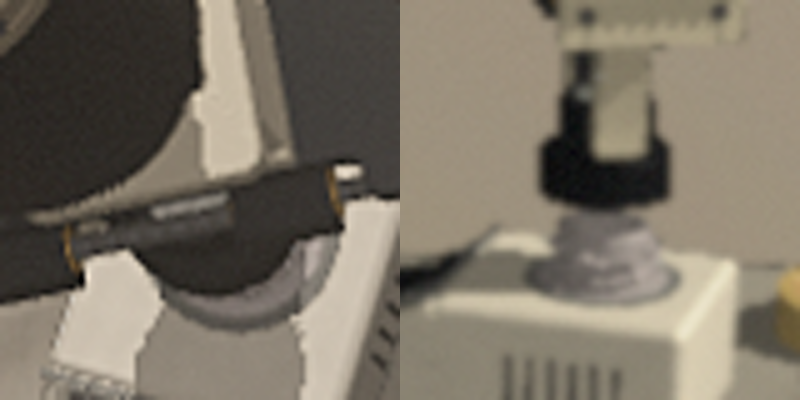

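The lid hangs over the chamber. It is aligned in x, and y looks up to about 1 mm short in the side view, so I nudge y and go down to contact in small steps.

```bash
echo '[0,0.001,0.008,0,0.03,0,0.001,0.016,0,0.03,0,0.001,0.019,0,0.03,0,0.001,0.02,0,0.03,0,0.001,0.02,0,0.03]' | python3 drive.py | egrep 'pos|force: \['
echo '[0,0,0.001,0,0.03,0,0,0.002,0,0.03,0,0,0.002,0,0.03]' | python3 drive.py| egrep 'pos|force: \['
echo '[0,0,0.001,0,0.03,0,0,0.002,0,0.03,0,0,0.002,0,0.03]' | python3 drive.py| egrep 'pos|force: \['
```

```text
tool_pos: [0.5623, 0.0458, 0.1456]
force: [0.0, 0.2, -1.7]
tool_pos: [0.5622, 0.0457, 0.1436]
force: [-1.1, -0.2, -1.7]
tool_pos: [0.5623, 0.0457, 0.1419]
force: [-1.3, -0.4, 1.2]
```

```bash
echo '[0,0,0.001,0,0.03,0,0,0.001,0,0.03,0,0,0.001,0,0.03]' | python3 drive.py| egrep 'pos|force: \['
echo '[0,0,0.001,0,0.03,0,0,0.001,0,0.03,0,0,0.001,0,0.03]' | python3 drive.py| egrep 'pos|force: \['
```

```text
tool_pos: [0.5625, 0.0458, 0.1415]
force: [-3.5, 0.4, 7.2]
tool_pos: [0.5627, 0.0458, 0.1413]
force: [-5.3, 0.6, 13.3]
```

```bash
echo '[0,0,-0.0007,-10,0.03,0,0,-0.0014,-20,0.03,0,0,-0.0014,-20,0.03]' | python3 drive.py| egrep 'pos|ori|force: \['
echo '[0,0,-0.0007,-10,0.03,0,0,-0.0007,-10,0.03,0,0,-0.0007,-10,0.03]' | python3 drive.py| egrep 'pos|ori|force: \['
```

```text
tool_pos: [0.5626, 0.0457, 0.1411]
orientation: [-180.0, 0.0, -146.8]
force: [1.9, 0.2, -0.3]
tool_pos: [0.5625, 0.0456, 0.1416]
orientation: [-180.0, 0.0, -137.1]
force: [2.9, -3.7, -2.0]
```

```bash
for i in 1 2; do echo '[0,0,0.001,0,0.03,0,0,0.002,0,0.03,0,0,0.002,0,0.03]' | python3 drive.py| egrep 'pos|force: \['; done
```

```text
tool_pos: [0.5627, 0.0457, 0.14]
force: [4.0, -4.4, 0.6]
tool_pos: [0.5628, 0.0457, 0.1391]
force: [-0.8, -4.3, 9.8]
```

That was only a fall of about 3 mm, off a stop rib, so I keep turning back.

```bash
echo '[0,0,-0.0007,-10,0.03,0,0,-0.0015,-20,0.03,0,0,-0.0015,-20,0.03]' | python3 drive.py| egrep 'pos|ori|force: \['
echo '[0,0,-0.0007,-10,0.03,0,0,-0.0015,-20,0.03,0,0,-0.0015,-20,0.03]' | python3 drive.py| egrep 'pos|ori|force: \['
```

```text
tool_pos: [0.5636, 0.046, 0.1406]
orientation: [-179.8, 0.1, -116.6]
force: [3.4, -2.8, 7.0]
tool_pos: [0.5638, 0.0463, 0.1421]
orientation: [-179.8, 0.1, -96.6]
force: [3.3, -1.4, 6.4]
```

```bash
echo '[0,0,-0.0007,-10,0.03,0,0,-0.0007,-10,0.03,0,0,-0.0007,-10,0.03]' | python3 drive.py| egrep 'pos|ori|force: \['
echo '[0,0,-0.0007,-10,0.03,0,0,-0.0007,-10,0.03,0,0,-0.0007,-10,0.03]' | python3 drive.py| egrep 'pos|ori|force: \['
```

```text
tool_pos: [0.5638, 0.0467, 0.1427]
orientation: [-179.8, 0.1, -86.8]
force: [2.5, -0.2, 6.0]
tool_pos: [0.5635, 0.0463, 0.1429]
orientation: [-179.8, 0.0, -76.9]
force: [5.3, -0.8, 5.2]
```

```bash
echo '[0,0,-0.0005,-10,0.03,0,0,-0.0005,-10,0.03,0,0,-0.0005,-10,0.03]' | python3 drive.py| egrep 'pos|ori|force: \['
echo '[0,0,-0.0003,-6,0.03,0,0,-0.0003,-6,0.03,0,0,-0.0003,-6,0.03]' | python3 drive.py| egrep 'pos|ori|force: \['; python3 -c "
from h import *
togo(.5624,.0451,.165)"
```

```text
tool_pos: [0.5627, 0.0461, 0.1425]
orientation: [-179.9, 0.0, -66.9]
force: [5.3, -1.7, 1.1]
tool_pos: [0.5624, 0.046, 0.1427]
orientation: [-180.0, 0.0, -60.9]
force: [4.8, -1.2, 0.6]
pos [0.5624 0.046  0.1427] rpy [-180.     0.   -60.9] j6 4.6 go [ 0.0008  0.0005 -0.0223] turn 0 clock 11.425 F [ 4.8 -1.2  0.6]
```

```bash
for i in 1 2 3; do echo '[0,0,0.001,0,0.03,0,0,0.002,0,0.03,0,0,0.002,0,0.03]' | python3 drive.py| egrep 'pos|force: \['; done
```

```text
tool_pos: [0.5627, 0.0459, 0.141]
force: [5.7, -0.9, 1.0]
tool_pos: [0.5628, 0.0458, 0.1392]
force: [6.9, -1.2, 1.4]
tool_pos: [0.5631, 0.0458, 0.1375]
force: [6.9, -1.6, 4.4]
```

```bash
for i in 1 2; do echo '[0.0002,-0.0003,0.001,0,0.03,0.0002,-0.0003,0.001,0,0.03,0.0002,-0.0003,0.001,0,0.03]' | python3 drive.py| egrep 'pos|force: \['; done
```

```text
tool_pos: [0.5633, 0.0455, 0.1366]
force: [6.1, -4.0, 4.5]
tool_pos: [0.5635, 0.0452, 0.1359]
force: [4.8, -3.7, 8.7]
```

The lid has dropped about 7 mm and its edge is about 13.7 mm below the rim. Now I screw it clockwise, following the lead.

```bash
for i in 1 2; do echo '[0,0,0.0007,10,0.03,0,0,0.0015,20,0.03,0,0,0.0015,20,0.03]' | python3 drive.py| egrep 'pos|ori|force: \['; python3 -c "
from h import *
print('M',ctrl.get_obs()['moment'].round(2))"; done
```

```text
tool_pos: [0.5638, 0.0456, 0.1343]
orientation: [-179.9, -0.0, -80.9]
force: [4.8, -2.1, 6.1]
M [-0.97 -1.74 -0.25]
tool_pos: [0.5637, 0.0456, 0.1328]
orientation: [-179.9, 0.0, -100.9]
force: [4.8, -3.5, 7.9]
M [-0.93 -1.8  -0.23]
```

```bash
echo '[0,0,0.0007,10,0.03,0,0,0.0015,20,0.03,0,0,0.0015,20,0.03]' | python3 drive.py| egrep 'pos|ori|force: \['; python3 -c "
from h import *
print('M',ctrl.get_obs()['moment'].round(2))"; for i in 1 2; do echo '[0,0,0.0005,6,0.03,0,0,0.0005,6,0.03,0,0,0.0005,6,0.03]' | python3 drive.py| egrep 'pos|ori|force: \['; python3 -c "
from h import *
print('M',ctrl.get_obs()['moment'].round(2))"; done
```

```text
tool_pos: [0.5635, 0.0456, 0.1313]
orientation: [-179.9, 0.0, -120.9]
force: [3.3, -3.1, 7.3]
M [-0.89 -1.48 -0.25]
tool_pos: [0.5635, 0.0456, 0.1308]
orientation: [-179.9, 0.1, -126.8]
force: [3.7, -1.8, 7.4]
M [-0.63 -1.36 -0.17]
tool_pos: [0.5633, 0.0457, 0.1306]
orientation: [-179.9, 0.1, -132.8]
force: [1.5, -1.7, 11.5]
M [-0.41 -0.65 -0.16]
```

```bash
for i in 1 2; do echo '[0,0,0.0002,6,0.03,0,0,0.0002,6,0.03,0,0,0.0002,6,0.03]' | python3 drive.py| egrep 'pos|ori|force: \['; python3 -c "
from h import *
print('M',ctrl.get_obs()['moment'].round(2))"; done
```

```text
tool_pos: [0.5631, 0.0457, 0.1306]
orientation: [-180.0, 0.1, -138.8]
force: [-0.5, -0.8, 13.2]
M [-0.21 -0.09 -0.12]
tool_pos: [0.5632, 0.0458, 0.1306]
orientation: [-180.0, 0.1, -144.8]
force: [-0.2, -0.1, 15.2]
M [-0.01  0.21 -0.05]
```

```bash
for i in 1 2; do echo '[0,0,0,8,0.03,0,0,0,8,0.03,0,0,0,8,0.03]' | python3 drive.py| egrep 'pos|ori|force: \['; python3 -c "
from h import *
print('M',ctrl.get_obs()['moment'].round(2))"; done
python3 - <<'E'
from h import *
q=snap('side','s3'); C=cloud(q); x0=(.5628,.0455)
D=C.reshape(-1,3); P=D[(np.hypot(*(D[:,:2]-x0).T)<.034)&(D[:,2]>.075)&(D[:,2]<.13)]
print(np.histogram(P[:,2],bins=np.arange(.074,.131,.002)))
r=proj(q,[*x0,.11]).astype(int); cv2.imwrite('pics/c4.png',cv2.resize(q['frame'][r[1]-40:r[1]+40,r[0]-50:r[0]+50,::-1],(700,560),interpolation=cv2.INTER_CUBIC)); print(r)
E
```

```text
tool_pos: [0.5631, 0.0459, 0.1306]
orientation: [-180.0, 0.1, -152.8]
force: [-1.4, -0.4, 14.8]
M [ 0.14  0.27 -0.09]
tool_pos: [0.5633, 0.0458, 0.1305]
orientation: [-180.0, 0.1, -160.8]
force: [-0.5, -0.9, 14.2]
M [-0.05 -0.19 -0.49]
(array([17,  4,  4, 16, 24, 18, 19, 25, 23, 21, 23, 24, 23, 47, 33,  8, 13,
        9, 10, 10,  7,  9, 11,  8,  9, 19, 28,  6]), array([0.074, 0.076, 0.078, 0.08 , 0.082, 0.084, 0.086, 0.088, 0.09 ,
       0.092, 0.094, 0.096, 0.098, 0.1  , 0.102, 0.104, 0.106, 0.108,
       0.11 , 0.112, 0.114, 0.116, 0.118, 0.12 , 0.122, 0.124, 0.126,
       0.128, 0.13 ]))
[347 196]
```

View pics/c4.png

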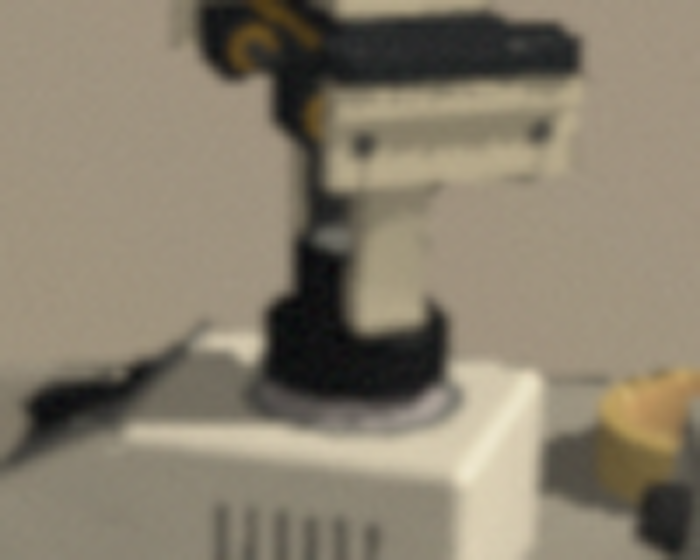

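Height agrees with home: the skirt top is at about 0.102. One more short turn to confirm it binds, then I release.

```bash
echo '[0,0,0,6,0.03,0,0,0,6,0.03,0,0,0,6,0.03]' | python3 drive.py| egrep 'pos|ori|force: \['; python3 -c "
from h import *
print('M',ctrl.get_obs()['moment'].round(2))"
echo '[0,0,0,6,0.03,0,0,0,6,0.03,0,0,0,6,0.03]' | python3 drive.py| egrep 'pos|ori|force: \['; python3 -c "
from h import *
print('M',ctrl.get_obs()['moment'].round(2))"
echo '[0,0,-0.0015,0,0.03,0,0,-0.0015,0,0.088,0,0,-0.0015,0,0.088,0,0,-0.0015,0,0.088,0,0,-0.0015,0,0.088,0,0,-0.0015,0,0.088]' | python3 drive.py
echo '[0,0,-0.03,0,0.088,0,0,-0.07,0,0.088,0,0,-0.09,0,0.088,-0.02,0,-0.09,0,0.02,-0.02,0,-0.09,0,0.005]' | python3 drive.py
python3 -c "
from h import *
togo(.5628,.0455,.22,165.5)"
```

```text
tool_pos: [0.5633, 0.0459, 0.1305]
orientation: [-180.0, 0.1, -166.7]
force: [-0.2, -0.1, 13.7]
M [-0.01 -0.16  0.25]
tool_pos: [0.5632, 0.046, 0.1303]
orientation: [-180.0, 0.1, -172.7]
force: [-0.1, 0.4, 12.8]
M [ 0.12 -0.1   0.36]
clock: 18.23
tool_pos: [0.5628, 0.0456, 0.1304]
orientation: [180.0, -0.0, -172.8]
force: [-1.3, -0.3, 0.3]
opening: 0.0853
gripper_force: 0.0
clock: 18.85
tool_pos: [0.5834, 0.0483, 0.2205]
orientation: [180.0, 0.0, -172.8]
force: [-0.5, 0.0, -0.1]
opening: 0.0732
gripper_force: 0.0
pos [0.5834 0.0483 0.2205] rpy [ 180.     0.  -172.8] j6 -106.6 go [ 0.0208 -0.0002  0.0005] turn 21.7 clock 18.85 F [-0.5  0.  -0.1]
```

```bash
echo '[0.03,-0.05,0,0,0.0,0.06,-0.1,0,0,0.0,0.09,-0.15,0,0,0.0,0.1,-0.21,0,0,0.0,0.1,-0.24,0,0,0.0,0.1,-0.24,0,0,0.0]' | python3 drive.py | egrep 'clock|pos|open'
python3 - <<'E'
from h import *
np.set_printoptions(precision=4,suppress=True)
t=snap('top','t5');q=snap('side','s5')
D=cloud(t).reshape(-1,3)
from scipy.optimize import least_squares
def ext(P,r,x0):
    h=cv2.convexHull((P[:,:2]*1e4).astype(np.float32))[:,0]/1e4
    o=least_squares(lambda c:np.hypot(*(h-c).T)-r,x0,loss='soft_l1',f_scale=.001); return o.x,np.abs(o.fun).mean(),len(h)
for n,s in(('top',t),('side',q)):
  D=cloud(s).reshape(-1,3); x0=(.563,.0455)
  for lo,hi,r in((.122,.132,.022),(.099,.107,.031)):
    P=D[(np.hypot(*(D[:,:2]-x0).T)<.035)&(D[:,2]>lo)&(D[:,2]<hi)]
    if len(P)>10:
        A=np.c_[P[:,:2]-x0,np.ones(len(P))]; pl=np.linalg.lstsq(A,P[:,2],rcond=None)[0]
        print(n,lo,len(P),np.median(P[:,2]),ext(P,r,x0)[:2],'tilt',pl)
# panel
p=(160,235,230,305); a=cv2.resize(t['frame'][p[1]:p[3],p[0]:p[2],::-1],(560,560),interpolation=cv2.INTER_CUBIC); cv2.imwrite('pics/c5.png',a)
E
```

```text
clock: 19.6
tool_pos: [0.5128, -0.2043, 0.2199]
opening: 0.0131
top 0.122 91 0.12562733465191236 (array([0.566 , 0.0429]), np.float64(0.002565770132075277)) tilt [0.1533 0.0193 0.1278]
top 0.099 200 0.10201905244406381 (array([0.5655, 0.0461]), np.float64(0.0007924310363178003)) tilt [0.0068 0.0034 0.1021]
side 0.122 114 0.12570092060542 (array([0.5612, 0.0453]), np.float64(0.001149238619615137)) tilt [0.0043 0.055  0.1258]
side 0.099 135 0.10182904260845126 (array([0.5619, 0.0443]), np.float64(0.0012064569463801705)) tilt [-0.      0.0064  0.1023]
```

View pics/c5.png

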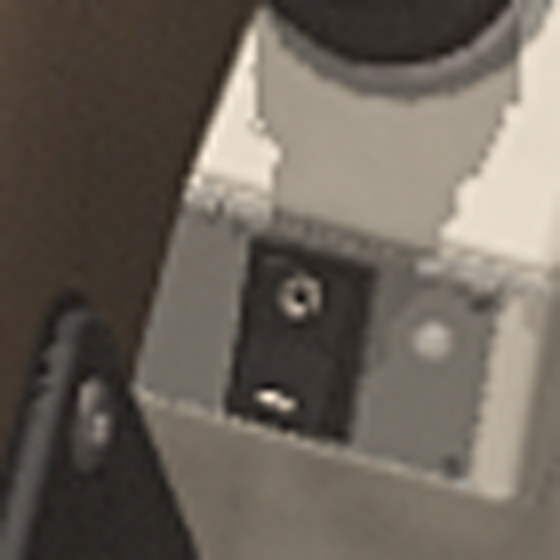

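The lid is home and level: skirt top at 0.102, tilt under 0.01. In the crop (8x, origin 160,235) the rocker corners are (252,240), (377,262), (350,440) and (228,412), with the bar at (275,398). I compute the press point next.

```bash
python3 - <<'E'
from h import *
np.set_printoptions(precision=4,suppress=True)
t=dict(np.load('pics/t5.npz')); q=dict(np.load('pics/s5.npz'))
g=lambda x,y,z=None:pt(t,160+(x-4)/8,235+(y-4)/8,z)
c=np.array([g(*p) for p in((262,255),(367,270),(340,425),(240,400))]); print('corners(depth)',c)
for y in range(250,430,20): print(g(330-(y-250)*.14,y),end=' ')
print()
m=np.radians(-14.3); ex=np.array([np.cos(m),np.sin(m),0]); ey=np.array([-np.sin(m),np.cos(m),0]); ch=np.array([.563,.0457,0])
for n,s in(('t',t),('s',q)):
  D=cloud(s).reshape(-1,3); a=(D-ch)@ex+.042; b=(D-ch)@ey
  for lo in range(-80,-20,6):
    k=(a>lo/1e3)&(a<lo/1e3+.006)&(np.abs(b)<.008)&(D[:,2]<.09)&(D[:,2]>.02); k2=(a>lo/1e3)&(a<lo/1e3+.006)&(np.abs(b)>.014)&(np.abs(b)<.03)&(D[:,2]<.09)&(D[:,2]>.02)
    print(n,lo+3,k.sum(),np.median(D[k,2]) if k.any() else 0,'panel',np.median(D[k2,2]) if k2.any() else 0)
T=ch+ex*(-.042-.068); print('target',T, 'rocker bx from image',(c.mean(0)-ch)@ex+.042,(c.mean(0)-ch)@ey)
togo(T[0],T[1],.12,165.7)
E
```

```text
corners(depth) [[0.4929 0.0774 0.0658]
 [0.4893 0.0521 0.0708]
 [0.4562 0.0625 0.0453]
 [0.4603 0.0818 0.0613]]
[0.4937 0.0606 0.0712] [0.4892 0.061  0.0712] [0.4848 0.0617 0.07  ] [0.4806 0.0631 0.0659] [0.476  0.0632 0.0671] [0.4717 0.0642 0.0646] [0.4672 0.0647 0.0644] [0.4629 0.0657 0.0619] [0.4583 0.0659 0.0627] 
t -77 0 0 panel 0
t -71 25 0.04528645421216418 panel 0.044567597596948574
t -65 29 0.06146163765508074 panel 0.0485844876077407
t -59 28 0.06241644307510537 panel 0.05201964962361408
t -53 30 0.06360380537496732 panel 0.05547079266654677
t -47 28 0.06609591800154324 panel 0.05933845209558534
t -41 29 0.06897626803696162 panel 0.06258677198948429
t -35 30 0.07082417129352533 panel 0.06590598872548904
t -29 29 0.0698559463964371 panel 0.06921300167104631
t -23 29 0.0709482683027847 panel 0.07134362871114164
s -77 0 0 panel 0
s -71 2 0.05557099545581773 panel 0.04711647654611831
s -65 7 0.06168538078053733 panel 0.050997222184394474
s -59 6 0.06161466103919927 panel 0.05519521278682492
s -53 2 0.06477372229662073 panel 0.0574809850206012
s -47 4 0.06747331138484843 panel 0.06247432034782204
s -41 4 0.06964432202300087 panel 0.06388186483574546
s -35 6 0.06915339144783454 panel 0.06866847311549913
s -29 4 0.07078163411970342 panel 0.07152046606809738
s -23 5 0.07193349077983366 panel 0.07153080883146518
target [0.4564 0.0729 0.    ] rocker bx from image -0.0491766495858885 0.00023209589574582634
pos [ 0.513  -0.2025  0.22  ] rpy [ 180.    -0.1 -172.8] j6 -81.6 go [0.0217 0.2802 0.1002] turn 21.5 clock 19.7 F [ 0.5 -0.6 -1.6]
```

```bash
echo '[0.004,0.05,0,7,0.0,0.008,0.1,0,14,0.0,0.012,0.15,0,21.5,0.0,0.016,0.2,0,21.5,0.0,0.02,0.25,0,21.5,0.0,0.022,0.28,0,21.5,0.0,0.022,0.28,0,21.5,0.0,0.022,0.28,0,21.5,0.0]' | python3 drive.py
python3 -c "
from h import *
togo(.4564,.0729,.105,165.7)"
```

```text
clock: 20.7
tool_pos: [0.4562, 0.0729, 0.2205]
orientation: [-180.0, -0.0, 165.8]
force: [0.1, -0.5, 0.1]
opening: 0.0005
gripper_force: 0.0
pos [0.4562 0.0729 0.2205] rpy [-180.    -0.   165.8] j6 -137.8 go [-0.0002  0.      0.1155] turn 0.1 clock 20.7 F [ 0.1 -0.5  0.1]
```

Next I descend to just above the rocker (tip at 0.068) and then press in small steps.

```bash
echo '[0,0,0.05,0,0,0,0,0.09,0,0,0,0,0.115,0,0,0,0,0.124,0,0,0,0,0.127,0,0,0,0,0.127,0,0]' | python3 drive.py | egrep 'pos|force: \['
for i in 1 2 3 4; do echo '[0,0,0.0015,0,0,0,0,0.003,0,0,0,0,0.003,0,0]' | python3 drive.py | egrep 'pos|force: \['; done
```

```text
tool_pos: [0.4573, 0.0726, 0.0942]
force: [-0.4, -0.1, 0.0]
tool_pos: [0.4568, 0.0726, 0.0907]
force: [0.1, 0.8, -0.4]
tool_pos: [0.4569, 0.0726, 0.0877]
force: [-1.0, 0.3, 3.1]
tool_pos: [0.4568, 0.0725, 0.0845]
force: [-0.5, -0.2, 2.9]
tool_pos: [0.4573, 0.0725, 0.0833]
force: [-8.0, -2.0, 26.1]
```

Contact, then a hard stop after about 5 mm of travel. I retreat and look.

```bash
echo '[0,0,-0.03,0,0,0,0,-0.08,0,0,0,0,-0.14,0,0,0,-0.06,-0.14,0,0,0,-0.12,-0.14,0,0,0,-0.18,-0.14,0,0,0,-0.24,-0.14,0,0,0,-0.24,-0.14,0,0]' | python3 drive.py | egrep 'clock|pos|force: \['
python3 - <<'E'
from h import *
np.set_printoptions(precision=4,suppress=True)
t=snap('top','t6');q=snap('side','s6')
m=np.radians(-14.3); ex=np.array([np.cos(m),np.sin(m),0]); ey=np.array([-np.sin(m),np.cos(m),0]); ch=np.array([.563,.0457,0])
for n,s in(('t',t),('s',q)):
  D=cloud(s).reshape(-1,3); a=(D-ch)@ex+.042; b=(D-ch)@ey
  print(n,[(lo+3,np.round(np.median(D[k,2]),4)) for lo in range(-74,-26,6) if (k:=(a>lo/1e3)&(a<lo/1e3+.006)&(np.abs(b)<.008)&(D[:,2]<.09)&(D[:,2]>.02)).any()])
  P=D[(np.hypot(*(D[:,:2]-ch[:2]).T)<.035)&(D[:,2]>.099)&(D[:,2]<.107)]; print('skirt top',len(P),np.median(P[:,2]))
cv2.imwrite('pics/t6.png',t['frame'][:,:,::-1])
E
```

```text
clock: 23.95
tool_pos: [0.3958, -0.1632, 0.2211]
force: [-0.3, 0.0, -0.1]
t [(-35, np.float64(0.0703)), (-29, np.float64(0.0709))]
skirt top 377 0.10177624403504267
s [(-65, np.float64(0.0563)), (-59, np.float64(0.0615)), (-53, np.float64(0.0622)), (-47, np.float64(0.0672)), (-41, np.float64(0.0738)), (-35, np.float64(0.07)), (-29, np.float64(0.0703))]
skirt top 133 0.10197276513405762
```

View pics/t6.png

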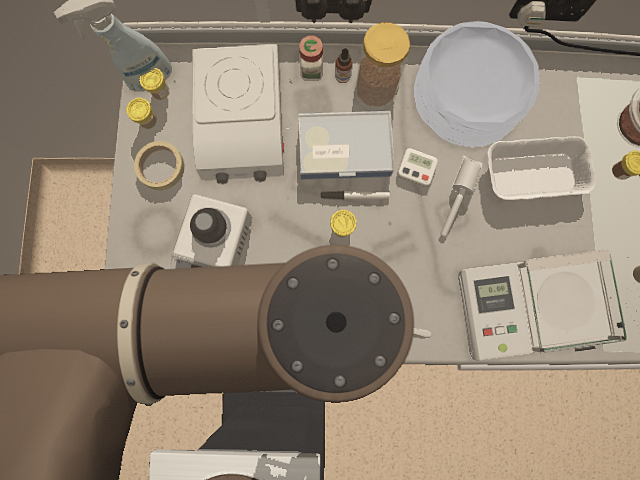

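The top view shows the lid seated and the bystanders unmoved, but the arm hides the rocker. The side depth says it flipped: near half 61.7→56.3 mm, far half 69.6→73.8 mm. I move the arm aside and check from the top.

```bash
echo '[-0.05,-0.02,0,0,0,-0.1,-0.04,0,0,0,-0.12,-0.06,0,0,0,-0.12,-0.06,0,0,0,-0.12,-0.06,0,0,0]' | python3 drive.py | egrep 'clock|pos|force: \['
python3 - <<'E'
from h import *
t=snap('top','t7')
m=np.radians(-14.3); ex=np.array([np.cos(m),np.sin(m),0]); ey=np.array([-np.sin(m),np.cos(m),0]); ch=np.array([.563,.0457,0])
D=cloud(t).reshape(-1,3); a=(D-ch)@ex+.042; b=(D-ch)@ey
print([(lo+3,float(np.round(np.median(D[k,2]),4))) for lo in range(-74,-26,6) if (k:=(a>lo/1e3)&(a<lo/1e3+.006)&(np.abs(b)<.008)&(D[:,2]<.09)&(D[:,2]>.02)).any()])
E
```

```text
clock: 24.68
tool_pos: [0.4991, -0.2464, 0.221]
force: [-0.6, -0.2, -0.3]
[]
```

The arm still hides the rocker from the top. The side depth shows its face slope changed by about 0.35–0.4 rad, and an over-centre rocker rests only at its ends, so it is on. I hand the job in.

```bash
python3 -c "
from h import *
print(ctrl.close_job())"
```

```text
the job is handed in; nothing more can be done
None
```

The lid is screwed home and level on the chamber, the rocker is on (confirmed from side-camera depth only, since the arm hid it from the top view), and the job was handed in at about 25 s with no verdict returned.

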